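# Hold a game board in the corner of its repair jig

## Robot

A 7-joint arm with a two-finger parallel gripper is mounted at the origin on the work surface. World frame = base frame: x ahead of the robot, y to its left, z up, the work surface at z = 0. Lengths are in m, angles in degrees, forces in N, time in s.
With the tool pointing down it reaches from about 0.4 to 0.9 m from the base axis. Payload 5.6 kg.
Tool frame: the origin (TCP) lies at the very end of the fingers, on their centre line; the grasp point (between the pads) lies 19 mm behind it; z points along the fingers, y is the line along which they close (so a half turn about z gives the same grasp; the last joint's range is limited). The gripper opens to 92 mm and grips with 3 to 60 N. Pads are 20 mm wide; open, the fingers measure 128 mm over their backs; the gripper's body (75 mm by 189 mm) begins 69 mm behind the grasp point.
Start: joints at [72.25, 26.786, -0.665, 91.828, 0.344, 61.387, -3.226], TCP at [0.171, -0.627, 0.185] pointing down, gripper open.
Joint ranges: [-144.91, 144.91], [-17.63, 115.5], [-89.93, 88.59], [15.96, 139.68], [-74.01, 254.01], [8.47, 105.57], [-167.45, 167.45]. Speed limits (degrees/s): [147.25, 147.25, 180, 180, 180, 180, 180].

## Interface

Orientations are given as a 3x3 rotation matrix whose columns are the frame's x, y, z axes.
In Python, from cell import env gives the robot as it stands.
- The arm moves only by the tool hand_motion, called after "Emit:" by a JSON object that holds its "method" and its "body", one argument or row to a line. Schema: {"type":"object","properties":{"increments":{"type":"string"},"force":{"type":"number"},"only":{"type":"string"},"quiet":{"type":"boolean"},"lines":{"type":"string"}},"required":["increments"],"additionalProperties":false}. increments is a string of 1 to 10 rows, parted by a bar, with the numbers parted by spaces; each row has 7 numbers: the finger opening in m, then dx, dy, dz in fractions of the full range, 1 being 0.5 m, then a rotation vector rx, ry, rz in normalised numbers (1 is 360 degrees); each row is the pose to reach, as a shift and turn from the pose commanded when the call began, along the tool's axes at that moment; what a row does not reach only later rows make up. A row lasts 1/10 s, in which the tool goes at most 0.05 m and 8.59 degrees, less where a joint would pass 70% of its speed; a pose out of reach is approached as far as the arm can. The fingers move at their own pace and stop on an object; force is the grip in N (left out, the last holds). Time passes only in rows, so rows that do not move let the fingers close. The tool returns the time, the measured TCP pose, the force, the opening and the grip force at its end. only (a regular expression) keeps the lines of the reply that match it, lines (a string "A,B") keeps lines A to B, and quiet returns only ok. Input that does not fit is refused with a message, and nothing moves.
- env.state(): the state, without advancing time (a new reading comes with each control period).
- env.grab_frame(name): name is "side" or "top" or "wrist"; returns a dict with "img" (480x640x3 uint8, red, green, blue), "z_map" (480x640 float32, m along the optical axis (not along the pixel's ray), 0 where there is no reading), "vertical_fov" (degrees; the focal length in pixels is half the picture's height over the tangent of half this angle, whatever the lens; pixels are square), "cx", "cy" (the principal point, pixels), "k1" (the pictures are not rectified: a ray, as slopes to the right and down, at radius r is drawn at 1 + k1 r^2 times it, then the intrinsics apply), "R" (3x3) and "t" (3): a world point X has camera coordinates R X + t; the wrist camera has in their place "tool_from_camera" (4x4, takes a point from camera to tool coordinates, whose origin is the TCP and whose axes are the flange's). Camera axes: x right, y down, z forward; pixel columns grow to the right and rows downward; lengths in m; the calibration is good to about 2 mm. A picture is of the moment at which its call begins: read the wrist's pose just before it.
- env.hand_in(): hands the job in; it is judged then, once.
The state is a dict: "t": time; "joint_positions": joint angles; "qvel": joint speeds; "effort": joint torques, N m; "tool_pos": TCP position; "eef_rot": TCP orientation; "ft_force": force on the tool from outside, world axes, zero at the start; "moment": the same for the moment, N m; "gripper_width": finger opening in m; "grasp_force": force on a finger pad.
Only numpy, scipy, OpenCV 4.12 (cv2) and the standard library are available. Lean on these libraries where they do the work, as an engineer would, in place of code of your own. Each camera call takes 0.05 s, during which the arm holds its last target. There are 200 camera calls.

## Task

Pick up the green game board by its heat sink and lay it flat in the pocket of the aluminium jig, with its gold contact edge facing the long steel stop. Then press it into the corner, square against the long and the short steel stop at once, firmly but without slamming it, and finish still holding it there with the push kept up on both stops, as if for a colleague to clamp it down. Leave the joystick knobs, the coin door lock and the resistor tray where they are.

Things in the scene. Friction and masses are not known exactly. Their poses are not given: they have to be found in the camera images.
- board: loose green fibreglass game board, 100 mm (its x) by 140 mm (its y), 4 mm thick, 0.2 to 0.45 kg, flat on the bench; origin at the centre of its underside, z up. Gold contacts line its +x long edge; two white sockets (to 14 mm above the underside) stand at the -x edge, x -48 to -38, |y| 24 to 64; chips and capacitors (to 16 mm) lie at |y| over 30
- contact_edge (a point): middle of the board's gold contact edge: on its underside, 50 mm from the board's origin along the board's +x; axes as the board's
- heat_sink (a point): centre of the top of the finned aluminium heat sink rigidly fixed in the middle of the board, the place to grip it: 22 mm wide (board x), 44 mm long (board y), from the board's top face up to 40 mm above its underside; axes as the board's. Nothing else stands within 25 mm either side of it along x
- jig: fixed aluminium plate, 152 mm (x) by 192 mm (y); origin at the centre of its underside, z up. Its pocket, centred on the origin, is 112 mm (x) by 152 mm (y), 12 mm more than the board each way; its bed is 8 mm above the bench. Bounds: at +x the long steel stop, at +y the short steel stop, at -x and -y low rims 6 mm above the bed. The board slides easily on it (friction about 0.25)
- jig_corner (a point): where the lines of the two stop faces cross, at bed height; axes as the jig's; at (56, 76, 8) mm in the jig's frame. The stop faces are the planes x = 0 and y = 0 here and the pocket lies at negative x and y; a board home in the corner has its origin at (-50, -70, 0) mm here
- stop_long: long dark steel stop bar fixed on the jig, 130 mm long (y), 16 mm wide, 16 mm high above the bed; its inner face looks to the jig's -x; origin at the centre of its underside, at (64, 0, 8) mm in the jig's frame. Rigid, friction about 0.25
- stop_short: short dark steel stop bar fixed on the jig, 90 mm long (x), 16 mm wide, 16 mm high above the bed; its inner face looks to the jig's -y; origin at the centre of its underside, at (0, 84, 8) mm in the jig's frame. Rigid, friction about 0.25
- knob_a: loose black plastic joystick knob, 35 mm diameter, 44 mm tall, standing; origin at the centre of its foot; leave alone
- knob_b: another such black joystick knob; leave alone
- coin_lock: loose chrome coin door lock, 30 mm diameter at its foot, 30 mm tall, standing with a flat cam on top; origin at the centre of its foot; leave alone
- tray: red ceramic resistor tray, 90 by 90 mm, 22 mm tall, four compartments; origin at the centre of its underside; leave alone
Not all that is in view belongs to the job. What is meant by the board is not blue, and is the larger of those in its own colour.

How it is judged:
By the outcome, as a careful person would: the job done as asked, in the order asked, and still so for the second after the job is handed in, while the arm keeps its last pose, push and grip.
It also fails if it takes over 51 s, if anything falls off the work surface, if the arm or the gripper's body presses on something with over 40 N, if the wrist force passes 120 N, or if a joint passes its speed limit or range.

## Working session

There is one attempt and no reset: what is moved stays moved. The work goes in short steps, Python scripts to look and compute and a tool call to move; the robot and the scene stay as the last step left them, time stands still between calls to the robot, and variables do not carry over. Pictures are saved under pics/ and viewed, at most 10 in all, crops included, and the job is handed in when it is done.

```bash
mkdir -p pics; ls; python3 - <<'E'
from cell import env
import cv2,numpy as np,pickle
s=env.state();print({k:np.round(v,3).tolist() for k,v in s.items()})
F={}
for n in("top","side"):
    f=env.grab_frame(n);F[n]=f;cv2.imwrite(f"pics/{n}0.png",f["img"][...,::-1])
    print(n,f["vertical_fov"],f["cx"],f["cy"],f["k1"],f["R"],f["t"])
pickle.dump(F,open("f0.pkl","wb"))
E
```

```text
pics
{'t': 0.0, 'joint_positions': [72.252, 26.836, -0.665, 91.881, 0.345, 61.387, -3.225], 'qvel': [-0.011, 0.008, -0.005, 0.045, 0.032, 0.011, 0.045], 'effort': [0.0, -52.057, -0.013, -24.375, -0.057, 0.017, 0.0], 'tool_pos': [0.171, -0.626, 0.184], 'eef_rot': [[0.965, 0.264, -0.001], [0.264, -0.965, 0.002], [-0.0, -0.002, -1.0]], 'ft_force': [0.487, -0.381, -0.348], 'moment': [-0.009, 0.001, -0.013], 'grasp_force': 0.0, 'gripper_width': 0.092}
top 56.11401107823388 313.6289160355914 237.53696956783446 0.03116548661029585 [[ 0.01170854 -0.99988716 -0.00941156]
 [-0.98578946 -0.00996505 -0.16768969]
 [ 0.16757698  0.01124121 -0.9857949 ]] [0.01772385 0.55598901 1.07149334]
side 49.224903445050536 321.46445817309007 240.2542548342969 -0.06498880824256321 [[-0.97956147 -0.20110623 -0.00395102]
 [-0.12853263  0.64093283 -0.75675919]
 [ 0.15472132 -0.74078431 -0.65368181]] [0.58187584 0.12043417 1.25868261]
```

View pics/top0.png

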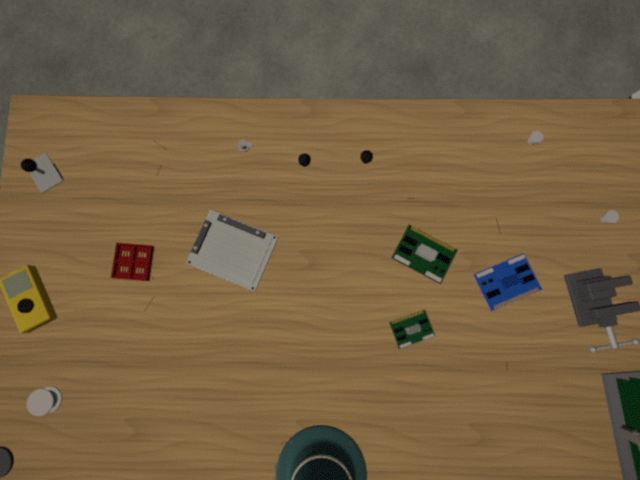

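View pics/side0.png

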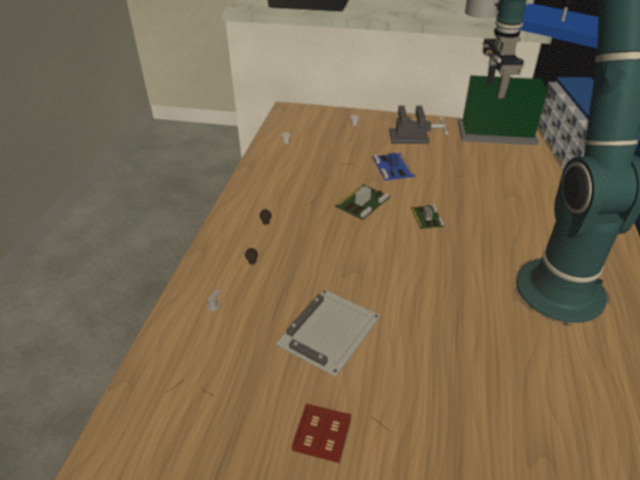

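Candidates for the board are the large green one at top pixel (425,254), the small green one at (412,329), the blue one at (507,281) and the green panel standing at the right edge (630,410). I choose (425,254): it's the larger loose green board, with gold at its upper right and white sockets at its lower left. The jig is at (232,250), with its long stop along the top (242,224) and its short stop on the left (203,236).

```bash
cat > h.py <<'E'
import numpy as np,cv2
from cell import env
def K(f):
    h,w=f["img"].shape[:2];fl=h/2/np.tan(np.radians(f["vertical_fov"]/2))
    return np.array([[fl,0,f["cx"]],[0,fl,f["cy"]],[0,0,1.]])
def pose(f,s=None):
    "camera->world R,c"
    if "R" in f: return f["R"].T,-f["R"].T@f["t"]
    T=np.array(f["tool_from_camera"]);R=np.array(s["eef_rot"])
    return R@T[:3,:3],np.array(s["tool_pos"])+R@T[:3,3]
def rays(f,px,s=None):
    u=cv2.undistortPoints(np.float64(px).reshape(-1,1,2),K(f),np.array([f["k1"],0,0,0.])).reshape(-1,2)
    R,c=pose(f,s);return c,np.c_[u,np.ones(len(u))]@R.T
def plane(f,px,z,s=None):
    c,d=rays(f,px,s);return c+d*((z-c[2])/d[:,2])[:,None]
def cloud(f,s=None):
    h,w=f["z_map"].shape;v,u=np.mgrid[:h,:w];c,d=rays(f,np.c_[u.ravel(),v.ravel()],s)
    P=c+d*f["z_map"].reshape(-1,1);P[f["z_map"].ravel()==0]=np.nan;return P.reshape(h,w,3)
def rect(P):
    (c,wh,a)=cv2.minAreaRect(np.float32(P[:,:2]*1000).reshape(-1,1,2));return np.round(c,1),np.round(wh,1),round(a,1)
E
python3 - <<'E'
from h import *
import pickle
F=pickle.load(open("f0.pkl","rb"));f=F["top"];P=cloud(f);hsv=cv2.cvtColor(f["img"],cv2.COLOR_RGB2HSV)
def box(x0,x1,y0,y1):
    m=np.zeros(P.shape[:2],bool);m[y0:y1,x0:x1]=1;return m
b=box(385,465,220,290);z=P[...,2]
m=b&(z>.03);print("sink",m.sum(),P[m].mean(0),rect(P[m]))
g=b&(hsv[...,0]>40)&(hsv[...,0]<90)&(hsv[...,1]>100)
yx=np.argwhere(g)[:,::-1];print("green",rect(plane(f,yx,.004)))
j=box(180,285,205,295)
yx=np.argwhere(j&(hsv[...,1]<60))[:,::-1];print("jig",rect(plane(f,yx,.011)))
m=j&(z>.019);n,l=cv2.connectedComponents(m.astype(np.uint8))
for i in range(1,n):
    q=l==i
    if q.sum()>15:print("stop",q.sum(),P[q].mean(0),rect(P[q]))
for x,y in((304,160),(366,157),(243,146),(133,262)):print(plane(f,[[x,y]],.03).round(3))
cv2.imwrite("pics/c.png",np.hstack([cv2.resize(f["img"][215:295,380:470],None,fx=4.4,fy=4.4),cv2.resize(f["img"][215:295,185:275],None,fx=4.4,fy=4.4)])[...,::-1])
E
```

```text
sink 167 [ 0.52442181 -0.25719537  0.03812557] (array([ 524.8, -257.5]), array([44.1, 23.1]), 63.2)
green (array([ 524.6, -257.9]), array([135.4,  96.2]), 61.9)
jig (array([528.9, 232.8]), array([191.9, 151. ]), 68.4)
stop 318 [0.58836291 0.20974289 0.02453453] (array([588.5, 210.1]), array([129.1,  16.3]), 68.7)
stop 233 [0.55916382 0.31105343 0.02449015] (array([559.9, 311.1]), array([17.5, 89.3]), 68.9)
[[0.763 0.051 0.03 ]]
[[ 0.772 -0.109  0.03 ]]
[[0.799 0.211 0.03 ]]
[[0.492 0.474 0.03 ]]
```

View pics/c.png

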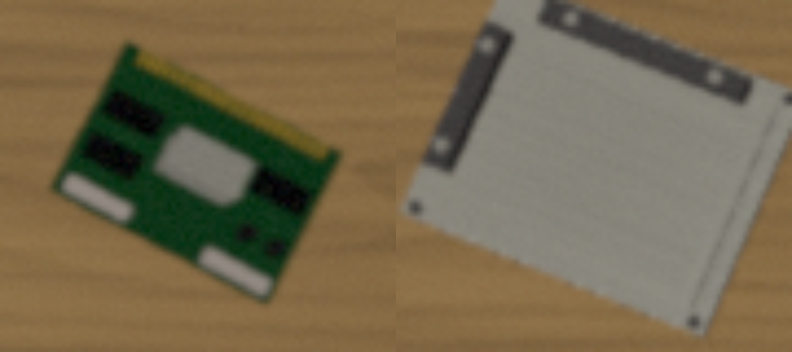

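The crop confirms the choice: large green board, gold strip on its upper-right edge, sockets on its lower-left, heat sink in the middle. In the right half, the jig has the long stop along its top and the short stop on its left.

The rows are not in the units I measure in: shifts go in shares of 0.5 m and turns go in shares of 360 degrees. I convert before sending: 0.395 m / 0.5 = 0.79, 0.358 m / 0.5 = 0.716, -46 degrees / 360 = -0.1278.

Emit:
{"method": "hand_motion", "body": {
  "increments": "0.092 0.04 -0.024 -0.02 0 0 -0.0056 | 0.092 0.12 -0.072 -0.04 0 0 -0.0194 | 0.092 0.2 -0.12 -0.04 0 0 -0.0333 | 0.07 0.286 -0.172 -0.04 0 0 -0.05 | 0.06 0.372 -0.222 -0.04 0 0 -0.0667 | 0.06 0.458 -0.274 -0.04 0 0 -0.0806 | 0.06 0.544 -0.326 -0.04 0 0 -0.0944 | 0.06 0.63 -0.378 -0.04 0 0 -0.1083 | 0.06 0.716 -0.428 -0.04 0 0 -0.1194 | 0.06 0.79 -0.474 -0.04 0 0 -0.1278",
  "force": 40
}}

```text
t: 1.1
tool_pos: [0.4918, -0.2906, 0.2053]
eef_rot: [[0.475, 0.88, 0.001], [0.88, -0.475, 0.0], [0.0, 0.001, -1.0]]
ft_force: [0.7, -0.1, -0.2]
gripper_width: 0.0601
grasp_force: 0.0
```

Emit:
{"method": "hand_motion", "body": {
  "increments": "0.06 0.064 -0.078 0 0 0 -0.0028 | 0.06 0.064 -0.078 0 0 0 -0.0033 | 0.06 0.064 -0.078 0 0 0 -0.0033 | 0.06 0.064 -0.078 0 0 0 -0.0033"
}}

```text
t: 1.5
tool_pos: [0.4712, -0.2483, 0.2051]
eef_rot: [[0.463, 0.886, 0.001], [0.886, -0.463, -0.001], [-0.001, 0.001, -1.0]]
ft_force: [-0.7, -0.3, 1.4]
gripper_width: 0.06
grasp_force: 0.0
```

```bash
python3 - <<'E'
from h import *
s=env.state();f=env.grab_frame("wrist")
print(s["t"],s["tool_pos"],s["eef_rot"]);cv2.imwrite("pics/w1.png",f["img"][...,::-1])
import pickle;pickle.dump((s,f),open("w1.pkl","wb"))
E
```

```text
1.5 [ 0.47115801 -0.24832688  0.20512777] [[ 4.62729243e-01  8.86499386e-01  6.97085738e-04]
 [ 8.86499366e-01 -4.62728305e-01 -1.17859567e-03]
 [-7.22263040e-04  1.16333675e-03 -9.99999062e-01]]
```

View pics/w1.png

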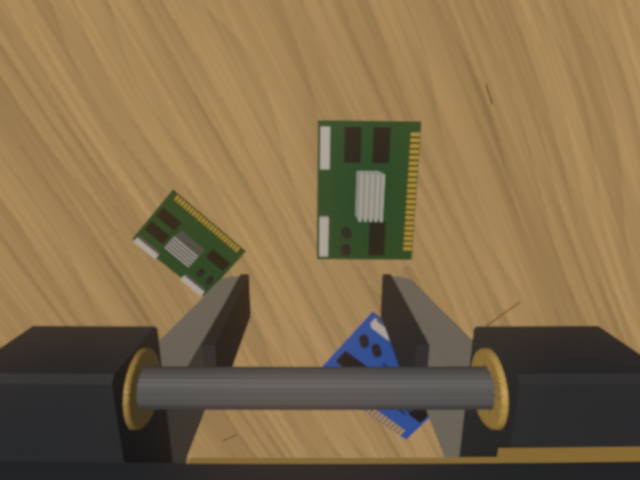

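The wrist view shows the board at (318-420, 121-260), with its gold edge on the right, sockets on the left and heat sink at about (370,196). I'll measure it from here.

```bash
cat > m.py <<'E'
from h import *
import pickle
s,f=pickle.load(open("w1.pkl","rb"));P=cloud(f,s);hsv=cv2.cvtColor(f["img"],cv2.COLOR_RGB2HSV)
m=np.zeros(P.shape[:2],bool);m[100:275,300:440]=1
k=m&(P[...,2]>.035);print("sink",k.sum(),np.nanmedian(P[k][:,2]),rect(plane(f,np.argwhere(k)[:,::-1],.04,s)))
g=m&(hsv[...,0]>35)&(hsv[...,0]<95)&(hsv[...,1]>80);r=rect(plane(f,np.argwhere(g)[:,::-1],.004,s));print("board",r,"bench z",np.nanmedian(P[20:90,300:440,2]))
c=r[0]/1000;a=r[2]
R=np.array(s["eef_rot"]);print("delta tool mm",R.T@(np.r_[c,.25]-s["tool_pos"])*1000,"tool y ang",np.degrees(np.arctan2(R[1,1],R[0,1])))
E
python3 m.py
```

```text
sink 766 0.04002897552933832 (array([ 514. , -285.3]), array([98.6, 25.9]), 68.4)
board (array([ 523.6, -260.6]), array([138. ,  97.4]), 61.9) bench z 0.00023117159322044722
delta tool mm [ 13.35391954  52.22111617 -44.82116799] tool y ang -27.563320917545923
```

```bash
sed -i 's/P\[...,2\]>.035)/P[...,2]>.035)\&(P[...,2]<.045);k[:,:340]=0;k[:,395:]=0;k[240:]=0/' m.py; python3 m.py
```

```text
sink 758 0.04001688134422257 (array([ 523.7, -260.6]), array([43.5, 22.7]), 62.5)
board (array([ 523.6, -260.6]), array([138. ,  97.4]), 61.9) bench z 0.00023117159322044722
delta tool mm [ 13.35391954  52.22111617 -44.82116799] tool y ang -27.563320917545923
```

To row units: 0.196 m / 0.5 = 0.392, 0.052 m / 0.5 = 0.104, 0.3 degrees / 360 = 0.0008.

Emit:
{"method": "hand_motion", "body": {
  "increments": "0.06 0.008 0.03 0.04 0 0 0.0008 | 0.06 0.016 0.07 0.1 0 0 0.0008 | 0.06 0.024 0.104 0.18 0 0 0.0008 | 0.06 0.024 0.104 0.26 0 0 0.0008 | 0.06 0.024 0.104 0.31 0 0 0.0008 | 0.06 0.024 0.104 0.344 0 0 0.0008 | 0.06 0.024 0.104 0.368 0 0 0.0008 | 0.06 0.024 0.104 0.384 0 0 0.0008 | 0.06 0.024 0.104 0.392 0 0 0.0008 | 0.06 0.024 0.104 0.392 0 0 0.0008",
  "force": 50
}}

```text
t: 2.55
tool_pos: [0.5229, -0.2612, 0.0087]
eef_rot: [[0.467, 0.884, 0.0], [0.884, -0.467, -0.0], [-0.0, 0.0, -1.0]]
ft_force: [-0.2, -0.1, -0.3]
gripper_width: 0.0598
grasp_force: 0.0
```

Emit:
{"method": "hand_motion", "body": {
  "increments": "0.03 0 0 0 0 0 0 | 0.02 0 0 0 0 0 0 | 0.015 0 0 0 0 0 0 | 0.015 0 0 0 0 0 0 | 0.015 0 0 0 0 0 0 | 0.015 0 0 0 0 0 0 | 0.015 0 0 0 0 0 0"
}}

```text
t: 3.25
tool_pos: [0.5229, -0.261, 0.0088]
eef_rot: [[0.467, 0.884, 0.0], [0.884, -0.467, -0.0], [-0.0, 0.0, -1.0]]
ft_force: [-0.2, 0.3, 1.4]
gripper_width: 0.0192
grasp_force: 50.0
```

To row units: -0.08 m / 0.5 = -0.16, -0.07 m / 0.5 = -0.14.

Emit:
{"method": "hand_motion", "body": {
  "increments": "0.015 0 0 -0.01 0 0 0 | 0.015 0 0 -0.04 0 0 0 | 0.015 0 0 -0.09 0 0 0 | 0.015 0 0 -0.14 0 0 0 | 0.015 0 0 -0.16 0 0 0 | 0.015 0 0 -0.16 0 0 0"
}}

```text
t: 3.85
tool_pos: [0.5238, -0.2614, 0.0906]
eef_rot: [[0.467, 0.884, 0.003], [0.884, -0.467, -0.002], [-0.0, 0.004, -1.0]]
ft_force: [-0.7, 0.3, -3.2]
gripper_width: 0.0188
grasp_force: 50.0
```

Emit:
{"method": "hand_motion", "body": {
  "increments": "0.015 0.026 -0.014 0 0 0 -0.0014 | 0.015 0.072 -0.036 0 0 0 -0.0028 | 0.015 0.126 -0.064 0 0 0 -0.0042 | 0.015 0.18 -0.092 0 0 0 -0.0056 | 0.015 0.234 -0.12 0 0 0 -0.0069 | 0.015 0.288 -0.148 0 0 0 -0.0083 | 0.015 0.342 -0.176 0 0 0 -0.0097 | 0.015 0.396 -0.204 0 0 0 -0.0111 | 0.015 0.45 -0.23 0 0 0 -0.0125 | 0.015 0.49 -0.251 0 0 0 -0.0139"
}}

```text
t: 4.85
tool_pos: [0.5242, 0.0179, 0.0872]
eef_rot: [[0.384, 0.923, -0.003], [0.923, -0.384, 0.001], [-0.0, -0.003, -1.0]]
ft_force: [0.3, -0.6, -2.7]
gripper_width: 0.0191
grasp_force: 50.0
```

To row units: 0.2 m / 0.5 = 0.4, 0.198 m / 0.5 = 0.396, -1.2 degrees / 360 = -0.0033.

Emit:
{"method": "hand_motion", "body": {
  "increments": "0.015 0.054 -0.022 0 0 0 -0.0008 | 0.015 0.108 -0.042 0 0 0 -0.0017 | 0.015 0.162 -0.064 0 0 0 -0.0025 | 0.015 0.216 -0.086 0 0 0 -0.0033 | 0.015 0.27 -0.108 0 0 0 -0.0033 | 0.015 0.316 -0.126 0 0 0 -0.0033 | 0.015 0.356 -0.142 0 0 0 -0.0033 | 0.015 0.382 -0.152 0 0 0 -0.0033 | 0.015 0.396 -0.158 0 0 0 -0.0033 | 0.015 0.4 -0.158 0 0 0 -0.0033"
}}

```text
t: 5.85
tool_pos: [0.5299, 0.23, 0.0879]
eef_rot: [[0.367, 0.93, -0.001], [0.93, -0.367, -0.0], [-0.001, -0.001, -1.0]]
ft_force: [-0.1, 0.3, -2.6]
gripper_width: 0.0188
grasp_force: 50.0
```

Emit:
{"method": "hand_motion", "body": {
  "increments": "0.015 0 0 0 0 0 0 | 0.015 0 0 0 0 0 0 | 0.015 0 0 0 0 0 0"
}}

```text
t: 6.15
tool_pos: [0.531, 0.2282, 0.0885]
eef_rot: [[0.37, 0.929, -0.0], [0.929, -0.37, -0.001], [-0.001, 0.0, -1.0]]
ft_force: [-0.4, -0.6, -3.4]
gripper_width: 0.0188
grasp_force: 50.0
```

```bash
python3 - <<'E'
from h import *
import pickle
s=env.state();f=env.grab_frame("wrist");t=env.grab_frame("top")
pickle.dump((s,f,t),open("w2.pkl","wb"))
print(s["tool_pos"],s["ft_force"])
cv2.imwrite("pics/w2.png",f["img"][...,::-1])
E
```

```text
[0.53102056 0.22816539 0.08850284] [-0.39754128 -0.6201403  -3.44870166]
```

View pics/w2.png

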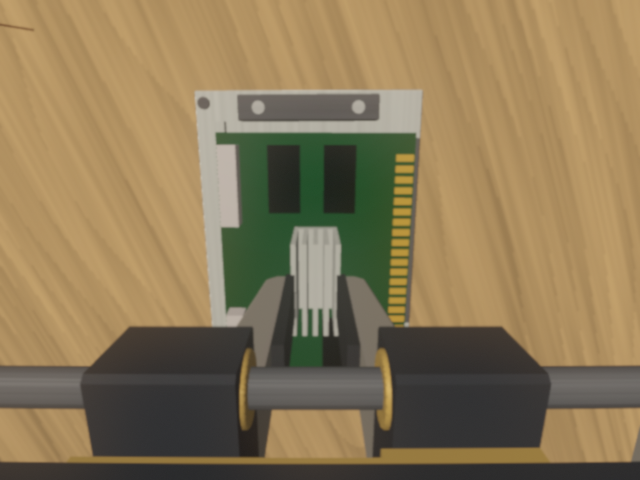

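The view shows the board level over the jig. Its green far edge is at row 133 (columns 217-416), the short stop is at (308,107), and the long stop is mostly hidden under the gold edge at (416,200). Next I'll measure both in jig axes.

```bash
python3 - <<'E'
from h import *
import pickle
s,f,t=pickle.load(open("w2.pkl","rb"));img=f["img"];hsv=cv2.cvtColor(img,cv2.COLOR_RGB2HSV);P=cloud(f,s)
R=np.array(s["eef_rot"])
# short stop top face by depth
m=np.zeros(P.shape[:2],bool);m[85:125,225:395]=1
d=m&(hsv[...,2]<110)&(hsv[...,1]<80);print("dark",d.sum(),"z",np.nanmedian(P[d][:,2]),rect(plane(f,np.argwhere(d)[:,::-1],.024,s)))
d=m&(abs(P[...,2]-.024)<.004);print("stop z",d.sum(),rect(plane(f,np.argwhere(d)[:,::-1],.024,s)))
# plate outer far edge and left edge at z .014
pl=(hsv[...,1]<45)&(hsv[...,2]>120)
L=np.array([[np.argmax(pl[r,150:300])+150,r] for r in range(130,320,5)]);Q=plane(f,L,.014,s)
v=cv2.fitLine(np.float32(Q[:,:2]),cv2.DIST_HUBER,0,.01,.01).ravel();print("left edge",v,np.degrees(np.arctan2(v[1],v[0])))
# board green top, z
g=(hsv[...,0]>35)&(hsv[...,0]<95)&(hsv[...,1]>80);g[260:]=0
print("board z",np.nanmedian(P[g][:,2]))
zb=np.nanmedian(P[g][:,2])
T=np.array([[c,np.argmax(g[:,c])] for c in range(225,410,5)]);Q=plane(f,T,zb,s);v=cv2.fitLine(np.float32(Q[:,:2]),cv2.DIST_HUBER,0,.01,.01).ravel()
n=np.array([-v[1],v[0]]);n*=np.sign(n@R[:2,0]);print("board far edge dir",np.degrees(np.arctan2(v[1],v[0])),"pt",v[2:],"dist from tcp",(v[2:]-s["tool_pos"][:2])@n)
E1=np.array([[640-1-np.argmax(g[r,::-1]),r] for r in range(140,250,5)]);Q=plane(f,E1,zb,s);v=cv2.fitLine(np.float32(Q[:,:2]),cv2.DIST_HUBER,0,.01,.01).ravel()
n=np.array([-v[1],v[0]]);n*=np.sign(n@R[:2,1]);print("board right edge dir",np.degrees(np.arctan2(v[1],v[0])),"pt",v[2:],"dist",(v[2:]-s["tool_pos"][:2])@n)
print("tool yang",np.degrees(np.arctan2(R[1,1],R[0,1])))
# top view: sink now
Pt=cloud(t);k=(Pt[...,2]>.06)&(Pt[...,2]<.10);h2=cv2.cvtColor(t["img"],cv2.COLOR_RGB2HSV);k&=(h2[...,0]>40)&(h2[...,0]<90)&(h2[...,1]>100);yx=np.argwhere(k)[:,::-1];print("top green",k.sum(),rect(plane(t,yx,zb)))
E
```

```text
dark 2943 z 0.02416620507141576 (array([558.7, 309.4]), array([14.5, 87.5]), 68.4)
stop z 3810 (array([559.1, 309.9]), array([15.7, 89.9]), 68.3)
left edge [0.36399898 0.93139935 0.46217874 0.26439726] 68.654015
board z 0.08378019842329555
board far edge dir -21.638075 pt [0.5621832  0.29066414] dist from tcp 0.06958554914904641
board right edge dir 65.71558 pt [0.58312756 0.2484396 ] dist 0.03915821396876999
tool yang -21.707738285131956
top green 570 (array([465.7,  -2.8]), array([1534.8,  105.1]), 67.3)
```

To row units: 0.055 m / 0.5 = 0.11, 0.052 m / 0.5 = 0.104.

Emit:
{"method": "hand_motion", "body": {
  "increments": "0.015 0.002 -0.004 0.02 0 0 0 | 0.015 0.003 -0.007 0.06 0 0 0 | 0.015 0.003 -0.007 0.09 0 0 0 | 0.015 0.003 -0.007 0.104 0 0 0 | 0.015 0.003 -0.007 0.11 0 0 0 | 0.015 0.003 -0.007 0.11 0 0 0 | 0.015 0.003 -0.007 0.11 0 0 0 | 0.015 0.003 -0.007 0.11 0 0 0"
}}

```text
t: 7.05
tool_pos: [0.5287, 0.2323, 0.0342]
eef_rot: [[0.368, 0.93, 0.001], [0.93, -0.368, 0.0], [0.001, 0.001, -1.0]]
ft_force: [0.1, 0.2, -2.9]
gripper_width: 0.0188
grasp_force: 50.0
```

```bash
python3 - <<'E'
from h import *
s=env.state();c=np.array([.5288,.2318]);a=np.radians(-21.5);x=np.array([np.cos(a),np.sin(a)]);y=np.array([-x[1],x[0]])
d=s["tool_pos"][:2]-c;print("jig xy mm",d@x*1e3,d@y*1e3)
f=env.grab_frame("wrist");cv2.imwrite("pics/w3.png",f["img"][...,::-1])
E
```

```text
jig xy mm -0.3151011968198189 0.43316960099757873
```

View pics/w3.png

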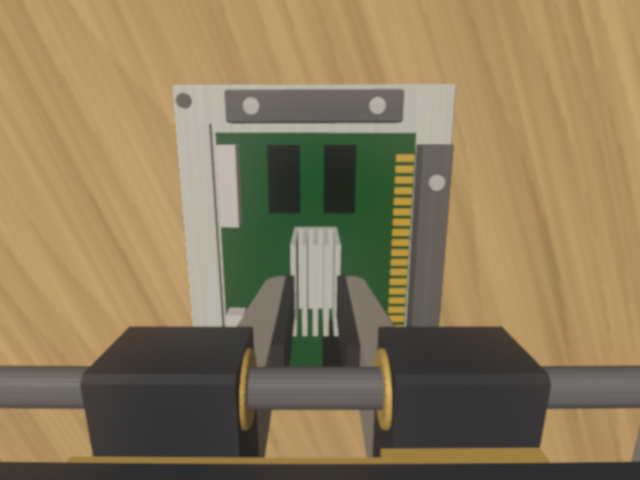

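The board is over the pocket, with a small gap to the long stop (columns 416 to 418) and about 7 mm to the short stop (rows 133 to 122). I'll shift it 2.5 mm away from the long stop and lower it.

To row units: 0.015 m / 0.5 = 0.03, 0.014 m / 0.5 = 0.028.

Emit:
{"method": "hand_motion", "body": {
  "increments": "0.015 0 -0.003 0 0 0 0 | 0.015 0 -0.005 0.006 0 0 0 | 0.015 0 -0.005 0.016 0 0 0 | 0.015 0 -0.005 0.024 0 0 0 | 0.015 0 -0.005 0.028 0 0 0 | 0.015 0 -0.005 0.03 0 0 0 | 0.015 0 -0.005 0.03 0 0 0 | 0.015 0 -0.005 0.03 0 0 0",
  "force": 60
}}

```text
t: 7.9
tool_pos: [0.5259, 0.233, 0.0185]
eef_rot: [[0.368, 0.93, 0.0], [0.93, -0.368, 0.0], [0.0, 0.0, -1.0]]
ft_force: [-1.2, 1.0, 0.8]
gripper_width: 0.015
grasp_force: 0.0
```

Emit:
{"method": "hand_motion", "body": {
  "increments": "0.015 0 0 0.001 0 0 0 | 0.015 0 0 0.002 0 0 0 | 0.015 0 0 0.003 0 0 0 | 0.015 0 0 0.004 0 0 0 | 0.015 0 0 0.004 0 0 0 | 0.015 0 0 0.004 0 0 0"
}}

```text
t: 8.5
tool_pos: [0.5261, 0.2331, 0.0184]
eef_rot: [[0.368, 0.93, 0.001], [0.93, -0.368, -0.001], [-0.0, 0.001, -1.0]]
ft_force: [-3.8, -2.1, 13.6]
gripper_width: 0.0153
grasp_force: 7.2
```

```bash
python3 - <<'E'
from h import *
import pickle
s=env.state();print(s["t"],s["grasp_force"],s["gripper_width"],s["ft_force"],s["moment"])
f=env.grab_frame("wrist");g=env.grab_frame("side");pickle.dump((s,f,g),open("w4.pkl","wb"))
a=f["img"];b=cv2.resize(g["img"][255:385,255:405],None,fx=3,fy=3)
print([np.nanmedian(cloud(f,s)[y,x,2]).round(4) for x,y in((300,180),(350,180),(230,170),(320,260))])
o=np.zeros((480,800,3),np.uint8);o[:,:400]=a[:,140:540];o[:390,400:]=b[:,:400];cv2.imwrite("pics/w4.png",o[...,::-1])
E
```

```text
8.5 7.18932643532753 0.01525610571420949 [-3.77593297 -2.12781122 13.58117944] [-0.54590789  0.94241252 -0.02753371]
[np.float64(0.0122), np.float64(0.0172), np.float64(0.0211), np.float64(0.0307)]
```

View pics/w4.png

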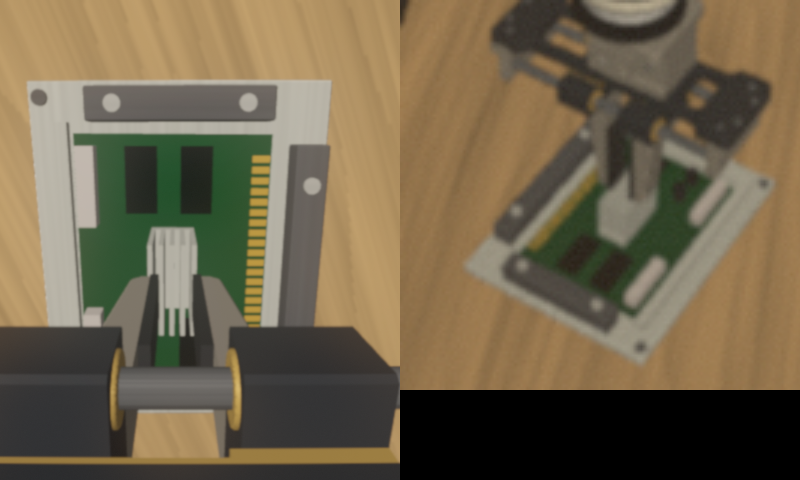

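The board is down in the pocket: its top is at z 12.2 mm, as it should be on the bed. It sits about 8 mm from the long stop and 7 mm from the short one. The fingers still straddle the sink but stopped at the commanded 15 mm opening, so I'll ease the down push and close fully.

To row units: -0.001 m / 0.5 = -0.002, -0.0005 m / 0.5 = -0.001.

Emit:
{"method": "hand_motion", "body": {
  "increments": "0 0 0 -0.001 0 0 0 | 0 0 0 -0.002 0 0 0 | 0 0 0 -0.002 0 0 0 | 0 0 0 -0.002 0 0 0 | 0 0 0 -0.002 0 0 0",
  "force": 50
}}

```text
t: 9.1
tool_pos: [0.5263, 0.2337, 0.0184]
eef_rot: [[0.368, 0.93, 0.001], [0.93, -0.368, 0.001], [0.001, 0.001, -1.0]]
ft_force: [-0.6, -0.3, 7.3]
gripper_width: 0.0005
grasp_force: 3.8
```

Emit:
{"method": "hand_motion", "body": {
  "increments": "0 0 0 0 0 0 0 | 0 0 0 0 0 0 0 | 0 0 0 0 0 0 0 | 0 0 0 0 0 0 0"
}}

```text
t: 9.5
tool_pos: [0.5263, 0.2337, 0.0185]
eef_rot: [[0.368, 0.93, 0.001], [0.93, -0.368, 0.001], [0.001, 0.001, -1.0]]
ft_force: [-1.0, -0.4, 7.2]
gripper_width: 0.0006
grasp_force: 3.8
```

```bash
python3 - <<'E'
from h import *
import pickle
s=env.state();print(s["t"],s["grasp_force"],s["gripper_width"],s["ft_force"],s["moment"])
f=env.grab_frame("wrist");g=env.grab_frame("side");pickle.dump((s,f,g),open("w5.pkl","wb"))
a=f["img"];b=cv2.resize(g["img"][255:385,255:405],None,fx=3,fy=3)
o=np.zeros((480,800,3),np.uint8);o[:,:400]=a[:,140:540];o[:390,400:]=b[:,:400];cv2.imwrite("pics/w5.png",o[...,::-1])
E
```

```text
9.5 3.7625056877732277 0.0005549075040358201 [-1.02009009 -0.36952056  7.17669649] [-0.03432585  0.32210268  0.00763198]
```

View pics/w5.png

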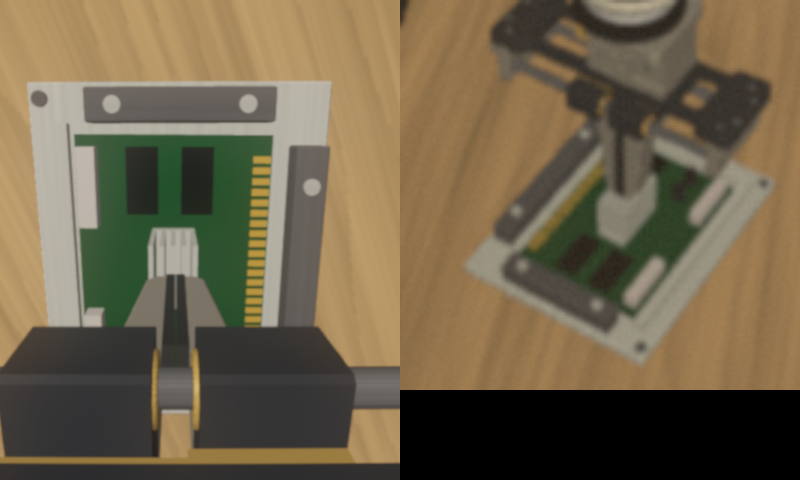

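The picture shows the fingers shut while the sink (175,250) still stands at the TCP. The pads have sunk into the sink under 60 N, and the board itself is undisturbed. I'll open gently and check, then grip again with less force.

Emit:
{"method": "hand_motion", "body": {
  "increments": "0.01 0 0 0 0 0 0 | 0.02 0 0 0 0 0 0 | 0.03 0 0 0 0 0 0 | 0.04 0 0 0 0 0 0 | 0.05 0 0 0 0 0 0 | 0.05 0 0 0 0 0 0",
  "force": 25
}}

```text
t: 10.2
tool_pos: [0.5246, 0.2328, 0.0169]
eef_rot: [[0.368, 0.93, -0.002], [0.93, -0.368, -0.001], [-0.001, -0.002, -1.0]]
ft_force: [-0.2, 0.0, -0.1]
gripper_width: 0.0463
grasp_force: 0.0
```

```bash
cat > look.py <<'E'
from h import *
import pickle,sys
s=env.state();f=env.grab_frame("wrist");pickle.dump((s,f),open(sys.argv[1]+".pkl","wb"))
P=cloud(f,s);hsv=cv2.cvtColor(f["img"],cv2.COLOR_RGB2HSV);R=np.array(s["eef_rot"])
g=(hsv[...,0]>35)&(hsv[...,0]<95)&(hsv[...,1]>80);g[255:]=0
g=cv2.morphologyEx(g.astype(np.uint8),cv2.MORPH_OPEN,np.ones((3,3)))>0
def line(px,z,ax,name):
    Q=(plane(f,px,z,s)-s["tool_pos"])@R*1000
    v=cv2.fitLine(np.float32(Q[:,:2]),cv2.DIST_HUBER,0,.01,.01).ravel();o=1-ax
    print(name,"at",round(float(v[2+ax]-v[2+o]*v[ax]/v[o]),2),"slope deg",round(float(np.degrees(np.arctan(v[ax]/v[o]))),2))
c0,c1=np.percentile(np.argwhere(g)[:,1],[3,80]).astype(int)
T=np.array([[c,np.argmax(g[:,c])] for c in range(c0+12,c1,4)]);line(T,.012,0,"board +y edge (tool x)")
dk=(hsv[...,2]<115)&(hsv[...,1]<70)
S=[]
for c in range(c0+30,c1-10,4):
    r=T[np.argmin(abs(T[:,0]-c)),1]-2
    while r>0 and not dk[r,c]: r-=1
    S.append([c,r+1])
line(np.array(S),.024,0,"short stop face")
L=[];B=[]
for r in range(165,255,4):
    b=639-np.argmax(g[r,::-1]);c=b+1
    # gold lies beyond the green; step to the stop
    while c<635 and not(dk[r,c:c+4].all()): c+=1
    L.append([c,r]);B.append([b,r])
line(np.array(L),.024,1,"long stop face (tool y)");line(np.array(B),.012,1,"green right edge")
Z=P[228:300,280:360];k=np.argwhere((P[...,2]>.044)&(P[...,2]<.052));k=k[(k[:,0]<330)&(k[:,0]>220)&(abs(k[:,1]-320)<45)]
Q=(plane(f,k[:,::-1],.048,s)-s["tool_pos"])@R*1000;print("sink tool x,y range",np.percentile(Q[:,0],[1,99]).round(1),np.percentile(Q[:,1],[1,99]).round(1))
print("bed/board z",np.nanmedian(P[g][:,2]),"ft",s["ft_force"],"tcp",s["tool_pos"],s["t"])
a=f["img"].copy()
for p in list(T)+S+L:cv2.circle(a,tuple(int(q) for q in p),2,(255,0,0),-1)
cv2.imwrite("pics/"+sys.argv[1]+".png",a[...,::-1])
E
python3 look.py w6
```

```text
board +y edge (tool x) at 70.05 slope deg 0.29
short stop face at 76.12 slope deg 0.88
long stop face (tool y) at 56.18 slope deg -0.11
green right edge at 37.48 slope deg -0.18
sink tool x,y range [-18.2  23.6] [-13.1   8.7]
bed/board z 0.012309663846381005 ft [-0.19213374  0.00310765 -0.10283721] tcp [0.52463628 0.23277611 0.01689315] 10.2
```

View pics/w6.png

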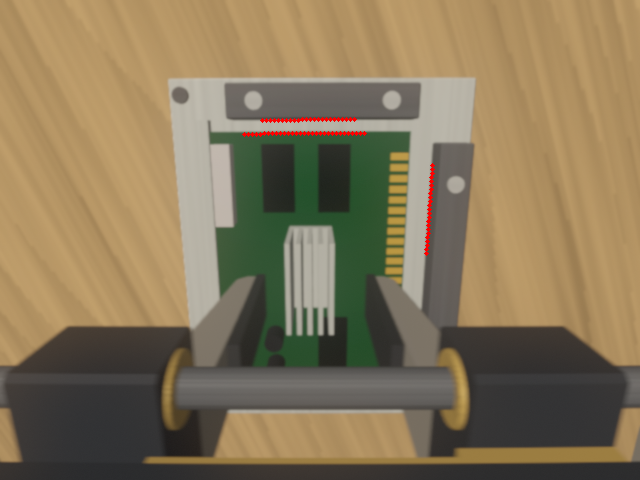

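The board is intact and flat in the pocket, with the sink at (310,280). It's 6 mm from the short stop and about 8 mm from the long one. I'll centre on it and grip again with moderate force.

To row units: -0.002 m / 0.5 = -0.004, -0.001 m / 0.5 = -0.002.

Emit:
{"method": "hand_motion", "body": {
  "increments": "0.045 0 -0.002 0 0 0 0 | 0.035 0 -0.004 0 0 0 0 | 0.025 0 -0.004 0 0 0 0 | 0.017 0 -0.004 0 0 0 0 | 0.017 0 -0.004 0 0 0 0 | 0.017 0 -0.004 0 0 0 0 | 0.017 0 -0.004 0 0 0 0",
  "force": 25
}}

```text
t: 10.95
tool_pos: [0.5253, 0.2338, 0.0185]
eef_rot: [[0.369, 0.93, 0.002], [0.93, -0.369, 0.0], [0.001, 0.002, -1.0]]
ft_force: [1.6, -1.5, 5.0]
gripper_width: 0.0169
grasp_force: 2.7
```

Emit:
{"method": "hand_motion", "body": {
  "increments": "0.03 0 0 0 0 0 0 | 0.045 0 0 0 0 0 0 | 0.045 0 0 0 0 0 0 | 0.045 0 0 0 0 0 0",
  "force": 10
}}

```text
t: 11.35
tool_pos: [0.5227, 0.2337, 0.0169]
eef_rot: [[0.368, 0.93, -0.002], [0.93, -0.368, -0.0], [-0.001, -0.002, -1.0]]
ft_force: [-0.2, -0.7, 0.3]
gripper_width: 0.0442
grasp_force: 0.0
```

```bash
python3 look.py w7
```

```text
board +y edge (tool x) at 70.06 slope deg 0.06
short stop face at 75.82 slope deg 0.06
long stop face (tool y) at 58.28 slope deg -0.24
green right edge at 39.89 slope deg -0.52
sink tool x,y range [-18.2  23.6] [-10.9  10.9]
bed/board z 0.012307172051958692 ft [-0.21934063 -0.68307704  0.30489726] tcp [0.52273037 0.23367045 0.01692048] 11.35
```

Emit:
{"method": "hand_motion", "body": {
  "increments": "0.04 0 0 0 0 0 0 | 0.035 0 0 0 0 0 0 | 0.03 0 0 0 0 0 0 | 0.027 0 0 0 0 0 0 | 0.025 0 0 0 0 0 0 | 0.023 0 0 0 0 0 0 | 0.022 0 0 0 0 0 0 | 0.021 0 0 0 0 0 0 | 0.021 0 0 0 0 0 0"
}}

```text
t: 12.3
tool_pos: [0.5238, 0.2338, 0.0175]
eef_rot: [[0.368, 0.93, -0.0], [0.93, -0.368, -0.0], [-0.0, -0.0, -1.0]]
ft_force: [-0.1, -0.1, 0.5]
gripper_width: 0.021
grasp_force: 8.6
```

Emit:
{"method": "hand_motion", "body": {
  "increments": "0.02 0 0 0 0 0 0 | 0.018 0 0 0 0 0 0 | 0.015 0 0 0 0 0 0 | 0.015 0 0 0 0 0 0",
  "force": 12
}}

```text
t: 12.7
tool_pos: [0.5239, 0.2337, 0.0175]
eef_rot: [[0.368, 0.93, -0.0], [0.93, -0.368, -0.0], [-0.0, -0.0, -1.0]]
ft_force: [-1.5, 0.4, 0.2]
gripper_width: 0.0209
grasp_force: 12.0
```

Emit:
{"method": "hand_motion", "body": {
  "increments": "0.015 0 0 0 0 0 0 | 0.015 0 0 0 0 0 0 | 0.015 0 0 0 0 0 0",
  "force": 18
}}

```text
t: 13.0
tool_pos: [0.5247, 0.2339, 0.0184]
eef_rot: [[0.369, 0.93, 0.002], [0.93, -0.369, 0.0], [0.001, 0.001, -1.0]]
ft_force: [-0.3, 0.1, 5.1]
gripper_width: 0.0149
grasp_force: 2.7
```

Emit:
{"method": "hand_motion", "body": {
  "increments": "0.03 0 0 0 0 0 0 | 0.045 0 0 0 0 0 0 | 0.045 0 0 0 0 0 0",
  "force": 10
}}

```text
t: 13.3
tool_pos: [0.5237, 0.2335, 0.0174]
eef_rot: [[0.369, 0.93, -0.001], [0.93, -0.369, -0.0], [-0.0, -0.001, -1.0]]
ft_force: [0.4, 0.5, 0.6]
gripper_width: 0.0371
grasp_force: 0.0
```

Emit:
{"method": "hand_motion", "body": {
  "increments": "0.035 0 0 0 0 0 0 | 0.028 0 0 0 0 0 0 | 0.025 0 0 0 0 0 0 | 0.023 0 0 0 0 0 0 | 0.022 0 0 0 0 0 0 | 0.021 0 0 0 0 0 0 | 0.0208 0 0 0 0 0 0 | 0.0208 0 0 0 0 0 0",
  "force": 25
}}

```text
t: 14.1
tool_pos: [0.5238, 0.2336, 0.0174]
eef_rot: [[0.368, 0.93, -0.0], [0.93, -0.368, -0.0], [-0.0, -0.0, -1.0]]
ft_force: [-0.2, -0.1, -1.1]
gripper_width: 0.0206
grasp_force: 11.7
```

Emit:
{"method": "hand_motion", "body": {
  "increments": "0.0204 0 0 0 0 0 0 | 0.0204 0 0 0 0 0 0 | 0.0204 0 0 0 0 0 0"
}}

```text
t: 14.4
tool_pos: [0.5238, 0.2336, 0.0174]
eef_rot: [[0.368, 0.93, -0.0], [0.93, -0.368, -0.0], [-0.0, -0.0, -1.0]]
ft_force: [0.3, -0.5, -1.8]
gripper_width: 0.0204
grasp_force: 15.4
```

The rows are not in the units I measure in: shifts go in shares of 0.5 m and turns go in shares of 360 degrees. I convert before sending: 0.0065 m / 0.5 = 0.013, 0.006 m / 0.5 = 0.012.

Emit:
{"method": "hand_motion", "body": {
  "increments": "0.02 0 0 0 0 0 0 | 0.02 0 0.002 0 0 0 0 | 0.02 0 0.005 0 0 0 0 | 0.02 0 0.008 0 0 0 0 | 0.02 0 0.01 0 0 0 0 | 0.02 0 0.012 0 0 0 0 | 0.02 0 0.013 0 0 0 0 | 0.02 0 0.013 0 0 0 0"
}}

```text
t: 15.2
tool_pos: [0.53, 0.2313, 0.0176]
eef_rot: [[0.369, 0.93, 0.0], [0.93, -0.369, -0.0], [0.0, 0.0, -1.0]]
ft_force: [0.4, -0.4, -2.9]
gripper_width: 0.0202
grasp_force: 19.2
```

Emit:
{"method": "hand_motion", "body": {
  "increments": "0.02 0.002 0 0 0 0 0 | 0.02 0.004 0 0 0 0 0 | 0.02 0.006 0 0 0 0 0 | 0.02 0.0076 0 0 0 0 0 | 0.02 0.0084 0 0 0 0 0 | 0.02 0.0084 0 0 0 0 0"
}}

```text
t: 15.8
tool_pos: [0.5315, 0.2353, 0.0175]
eef_rot: [[0.368, 0.93, -0.0], [0.93, -0.368, -0.0], [-0.0, -0.0, -1.0]]
ft_force: [-1.6, 0.1, -2.2]
gripper_width: 0.0203
grasp_force: 19.2
```

```bash
python3 look.py w8
```

```text
board +y edge (tool x) at 70.07 slope deg 0.06
short stop face at 71.2 slope deg 0.79
long stop face (tool y) at 51.32 slope deg -0.33
green right edge at 39.84 slope deg 0.3
sink tool x,y range [-18.5  23.9] [-13.7  17. ]
bed/board z 0.012362537895155096 ft [-1.60311015  0.11295199 -2.15249706] tcp [0.53148775 0.23531201 0.01752656] 15.8
```

To row units: 0.001 m / 0.5 = 0.002, 0.0005 m / 0.5 = 0.001.

Emit:
{"method": "hand_motion", "body": {
  "increments": "0.02 0 0 0.001 0 0 0 | 0.02 0 0 0.002 0 0 0 | 0.02 0 0 0.002 0 0 0 | 0.02 0 0 0.002 0 0 0"
}}

```text
t: 16.25
tool_pos: [0.5318, 0.2354, 0.0172]
eef_rot: [[0.368, 0.93, 0.001], [0.93, -0.368, 0.0], [0.0, 0.001, -1.0]]
ft_force: [-1.7, -0.7, 5.5]
gripper_width: 0.0208
grasp_force: 22.1
```

Emit:
{"method": "hand_motion", "body": {
  "increments": "0.02 0 0.001 0 0 0 0 | 0.02 0 0.002 0 0 0 0 | 0.02 0 0.003 0 0 0 0 | 0.02 0 0.003 0 0 0 0 | 0.02 0 0.003 0 0 0 0"
}}

```text
t: 16.75
tool_pos: [0.533, 0.2353, 0.0172]
eef_rot: [[0.368, 0.93, 0.001], [0.93, -0.368, 0.001], [0.001, 0.0, -1.0]]
ft_force: [-1.9, 0.2, 6.1]
gripper_width: 0.0202
grasp_force: 22.0
```

To row units: 0.0008 m / 0.5 = 0.0016, 0.0006 m / 0.5 = 0.0012.

Emit:
{"method": "hand_motion", "body": {
  "increments": "0.02 0 0.0006 -0.0006 0 0 0 | 0.02 0 0.0012 -0.0006 0 0 0 | 0.02 0 0.0016 -0.0006 0 0 0 | 0.02 0 0.0016 -0.0006 0 0 0"
}}

```text
t: 17.15
tool_pos: [0.5339, 0.2349, 0.0172]
eef_rot: [[0.368, 0.93, 0.001], [0.93, -0.368, 0.001], [0.001, 0.0, -1.0]]
ft_force: [-2.2, 1.3, 5.2]
gripper_width: 0.0199
grasp_force: 22.0
```

Emit:
{"method": "hand_motion", "body": {
  "increments": "0.02 0.0008 0 0 0 0 0 | 0.02 0.0016 0 0 0 0 0 | 0.02 0.0024 0 0 0 0 0 | 0.02 0.0024 0 0 0 0 0 | 0.02 0.0024 0 0 0 0 0"
}}

```text
t: 17.65
tool_pos: [0.5339, 0.235, 0.0171]
eef_rot: [[0.369, 0.93, -0.0], [0.93, -0.369, -0.001], [-0.001, -0.0, -1.0]]
ft_force: [-2.6, -1.7, 7.2]
gripper_width: 0.0201
grasp_force: 22.5
```

To row units: 0.0015 m / 0.5 = 0.003, 0.001 m / 0.5 = 0.002.

Emit:
{"method": "hand_motion", "body": {
  "increments": "0.02 0.001 0.001 0 0 0 0 | 0.02 0.002 0.002 0 0 0 0 | 0.02 0.003 0.003 0 0 0 0 | 0.02 0.003 0.003 0 0 0 0 | 0.02 0.003 0.003 0 0 0 0"
}}

```text
t: 18.15
tool_pos: [0.5344, 0.2348, 0.0171]
eef_rot: [[0.369, 0.93, -0.003], [0.93, -0.369, -0.003], [-0.004, -0.002, -1.0]]
ft_force: [-6.5, -3.2, 11.6]
gripper_width: 0.0205
grasp_force: 23.6
```

```bash
python3 look.py w9
```

```text
board +y edge (tool x) at 70.82 slope deg 0.66
short stop face at 71.11 slope deg 0.86
long stop face (tool y) at 48.34 slope deg -0.03
green right edge at 39.84 slope deg -0.03
sink tool x,y range [-18.3  23.6] [-14.2  18.2]
bed/board z 0.012296915654248397 ft [-6.49348916 -3.17653519 11.6213727 ] tcp [0.53436665 0.23481572 0.01708554] 18.15
```

To row units: 0.0012 m / 0.5 = 0.0024, -0.0008 m / 0.5 = -0.0016.

Emit:
{"method": "hand_motion", "body": {
  "increments": "0.02 0.0008 0.0008 -0.0006 0 0 0 | 0.02 0.0016 0.0016 -0.0012 0 0 0 | 0.02 0.0024 0.0024 -0.0016 0 0 0 | 0.02 0.0024 0.0024 -0.0016 0 0 0 | 0.02 0.0024 0.0024 -0.0016 0 0 0"
}}

```text
t: 18.7
tool_pos: [0.5355, 0.2343, 0.0172]
eef_rot: [[0.369, 0.929, -0.005], [0.929, -0.369, -0.005], [-0.006, -0.003, -1.0]]
ft_force: [-6.2, -3.7, 9.0]
gripper_width: 0.0206
grasp_force: 22.7
```

```bash
python3 look.py w10|tail -1;python3 look.py w10
```

```text
bed/board z 0.012308845397114354 ft [-6.15541502 -3.66489084  8.96546596] tcp [0.53548077 0.23434048 0.01717027] 18.7
board +y edge (tool x) at 70.87 slope deg 0.68
short stop face at 71.17 slope deg 0.85
long stop face (tool y) at 47.83 slope deg -0.36
green right edge at 39.85 slope deg -0.05
sink tool x,y range [-18.4  23.6] [-14.2  18.2]
bed/board z 0.01231692592369421 ft [-5.06965757 -4.99760579  9.07728775] tcp [0.53548256 0.23439132 0.01716034] 18.75
```

To row units: 0.0015 m / 0.5 = 0.003, 0.001 m / 0.5 = 0.002.

Emit:
{"method": "hand_motion", "body": {
  "increments": "0.02 0 0.001 0 0 0 0 | 0.02 0 0.002 0 0 0 0 | 0.02 0 0.003 0 0 0 0 | 0.02 0 0.003 0 0 0 0 | 0.02 0 0.003 0 0 0 0"
}}

```text
t: 19.3
tool_pos: [0.5355, 0.2343, 0.0171]
eef_rot: [[0.369, 0.93, -0.007], [0.93, -0.369, -0.005], [-0.007, -0.004, -1.0]]
ft_force: [-9.6, -3.0, 11.1]
gripper_width: 0.0202
grasp_force: 23.1
```

```bash
python3 look.py w11
```

```text
board +y edge (tool x) at 70.9 slope deg 0.6
short stop face at 71.33 slope deg 0.07
long stop face (tool y) at 48.09 slope deg -0.68
green right edge at 39.92 slope deg -0.04
sink tool x,y range [-18.4  23.6] [-14.2  18.2]
bed/board z 0.01230780106673729 ft [-9.56187524 -3.01720861 11.0969644 ] tcp [0.53551419 0.23432401 0.01711013] 19.3
```

Emit:
{"method": "hand_motion", "body": {
  "increments": "0.02 0 0.001 0 0 0 0 | 0.02 0 0.002 0 0 0 0 | 0.02 0 0.003 0 0 0 0 | 0.02 0 0.003 0 0 0 0 | 0.02 0 0.003 0 0 0 0"
}}

```text
t: 19.85
tool_pos: [0.5355, 0.2343, 0.0171]
eef_rot: [[0.368, 0.93, -0.009], [0.93, -0.368, -0.005], [-0.008, -0.006, -1.0]]
ft_force: [-12.7, -2.7, 11.2]
gripper_width: 0.0203
grasp_force: 23.5
```

```bash
python3 look.py w12
```

```text
board +y edge (tool x) at 70.98 slope deg 0.32
short stop face at 71.33 slope deg 0.07
long stop face (tool y) at 47.8 slope deg -0.09
green right edge at 39.84 slope deg 0.03
sink tool x,y range [-18.3  23.6] [-14.2  18.1]
bed/board z 0.01228842137614719 ft [-12.65822366  -2.71423296  11.24364049] tcp [0.53554169 0.23433685 0.01706963] 19.85
```

To row units: 0.0012 m / 0.5 = 0.0024, 0.0008 m / 0.5 = 0.0016.

Emit:
{"method": "hand_motion", "body": {
  "increments": "0.02 0.0008 0 0 0 0 0 | 0.02 0.0016 0 0 0 0 0 | 0.02 0.0024 0 -0.0006 0 0 0 | 0.02 0.0024 0 -0.0006 0 0 0 | 0.02 0.0024 0 -0.0006 0 0 0"
}}

```text
t: 20.4
tool_pos: [0.5355, 0.2343, 0.0171]
eef_rot: [[0.368, 0.93, -0.01], [0.93, -0.368, -0.006], [-0.01, -0.007, -1.0]]
ft_force: [-12.8, -4.1, 12.7]
gripper_width: 0.0204
grasp_force: 23.4
```

```bash
python3 look.py w13; python3 - <<'E'
from h import *
import pickle
for n in("w6","w13"):
    s,f=pickle.load(open(n+".pkl","rb"));P=cloud(f,s);hsv=cv2.cvtColor(f["img"],cv2.COLOR_RGB2HSV)
    g=(hsv[...,0]>35)&(hsv[...,0]<95)&(hsv[...,1]>80);g[255:]=0;g&=(abs(P[...,2]-.012)<.003)
    Q=P[g];A=np.c_[Q[:,:2]-Q[:,:2].mean(0),np.ones(len(Q))];c=np.linalg.lstsq(A,Q[:,2],rcond=None)[0];print(n,"slopes",c)
E
```

```text
board +y edge (tool x) at 70.89 slope deg 0.6
short stop face at 71.32 slope deg 0.07
long stop face (tool y) at 47.99 slope deg -0.44
green right edge at 39.86 slope deg 0.04
sink tool x,y range [-18.4  23.6] [-14.2  18.1]
bed/board z 0.012290437012972777 ft [-12.75423906  -4.10756273  12.65992928] tcp [0.53550781 0.23430108 0.01706945] 20.4
w6 slopes [-7.30137265e-05 -4.48292456e-04  1.23018121e-02]
w13 slopes [-0.0006094   0.00011644  0.01228005]
```

```bash
python3 - <<'E'
from h import *
import pickle
def cross(p,i0,i1,th):
    for i in range(i0,i1):
        a,b=p[i]-th,p[i+1]-th
        if a*b<=0 and a!=b: return i+a/(a-b)
    return None
for n in("w7","w12","w13"):
    s,f=pickle.load(open(n+".pkl","rb"));R=np.array(s["eef_rot"]);I=f["img"].astype(float)
    Gm=cv2.GaussianBlur(I,(0,0),.8);V=Gm[...,0];  # red: plate bright, board/stop dark
    S=[];B=[];L=[];E=[]
    b0=133
    for c in range(245,375,3):
        mid=np.argmax(V[117:140,c])+117;m=V[mid,c]
        t=cross(V[:,c],mid,mid+12,(m+V[mid+10,c])/2);u=cross(V[::-1,c],479-mid,479-mid+14,(m+V[mid-10,c])/2)
        if t:B.append([c,t])
        if u:S.append([c,479-u])
    def fit(px,z,ax):
        Q=(plane(f,np.array(px),z,s)-s["tool_pos"])[:,:2]@np.array([[np.cos(a),-np.sin(a)],[np.sin(a),np.cos(a)]])*1000
        o=1-ax
        p=np.polyfit(Q[:,o],Q[:,ax],1);r=abs(Q[:,ax]-np.polyval(p,Q[:,o]));k=r<=np.median(r)*3+1e-6
        p=np.polyfit(Q[k,o],Q[k,ax],1);return p[1].round(2),np.degrees(np.arctan(p[0])).round(2),k.sum()
    a=np.radians(-21.6)
    print(n,"jig frame(-21.6): board +y edge",fit(B,.012,1),"stop at bed",fit(S,.024,1))
s,f=pickle.load(open("w13.pkl","rb"));cv2.imwrite("pics/v.png",cv2.resize(f["img"][80:280,190:480],(800,552),interpolation=cv2.INTER_CUBIC)[...,::-1])
E
```

```text
w7 jig frame(-21.6): board +y edge (np.float64(70.99), np.float64(0.11), np.int64(44)) stop at bed (np.float64(75.83), np.float64(0.3), np.int64(43))
w12 jig frame(-21.6): board +y edge (np.float64(71.96), np.float64(0.2), np.int64(40)) stop at bed (np.float64(78.44), np.float64(-0.55), np.int64(40))
w13 jig frame(-21.6): board +y edge (np.float64(71.82), np.float64(-0.35), np.int64(39)) stop at bed (np.float64(78.46), np.float64(-0.39), np.int64(40))
```

View pics/v.png

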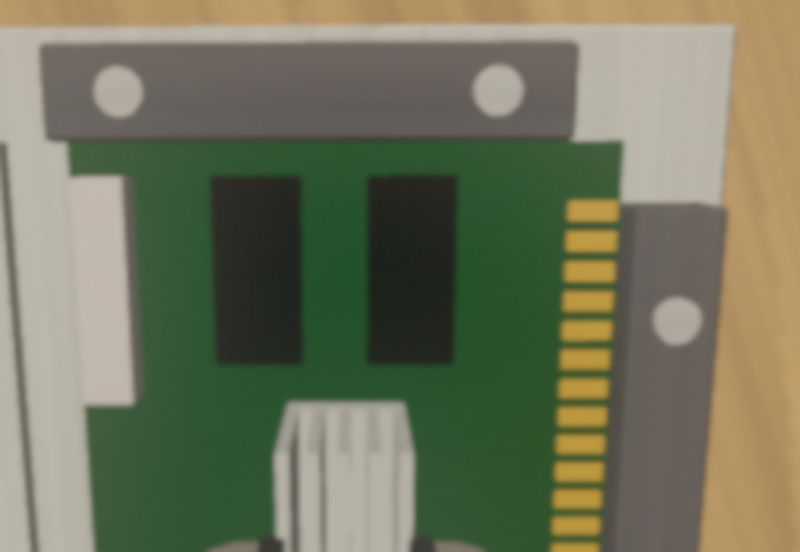

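The board's top edge is flush against the short stop (row 140 of the crop), and its gold edge is flush and parallel to the long stop (column 620). I'll hold for a moment to check the push stays up.

To row units: 0.0006 m / 0.5 = 0.0012, 0.0003 m / 0.5 = 0.0006.

Emit:
{"method": "hand_motion", "body": {
  "increments": "0.02 0.0006 0 0 0 0 0 | 0.02 0.0012 0 0 0 0 0 | 0.02 0.0012 0 0 0 0 0 | 0.02 0.0012 0 0 0 0 0 | 0.02 0.0012 0 0 0 0 0 | 0.02 0.0012 0 0 0 0 0 | 0.02 0.0012 0 0 0 0 0 | 0.02 0.0012 0 0 0 0 0 | 0.02 0.0012 0 0 0 0 0 | 0.02 0.0012 0 0 0 0 0"
}}

```text
t: 21.45
tool_pos: [0.5355, 0.2343, 0.0171]
eef_rot: [[0.369, 0.93, -0.011], [0.93, -0.369, -0.007], [-0.011, -0.007, -1.0]]
ft_force: [-14.1, -5.5, 13.3]
gripper_width: 0.0205
grasp_force: 23.7
```

```bash
python3 -c "
from cell import env
print(env.hand_in())"
```

```text
the job is handed in; nothing more can be done
None
```

The board is flat in the jig pocket, gold edge against the long stop, still gripped and pushed at about 11 N on the long stop and 10 N on the short one; I handed in at about 21 s, after 60 N made the pads sink into the heat sink and I re-gripped at about 23 N.

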